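# Raise a sample tube to the second stop of the viewing stand and hold it up

### The arm

A 6-joint arm with a two-finger parallel gripper is mounted at the origin on the work surface. World frame = base frame: x ahead of the robot, y to its left, z up, the work surface at z = 0. Lengths are in m, angles in rad, forces in N, time in s.
With the tool pointing down it reaches from about 0.225 to 0.725 m from the base axis. Payload 3.1 kg.
Tool frame: the origin (TCP) lies at the very end of the fingers, on their centre line; the grasp point (between the pads) lies arm.tcp_to_grasp behind it (arm.tcp_to_grasp is the distance from the TCP to the grasp point, in m); z points along the fingers, y is the line along which they close (so a half turn about z gives the same grasp; the last joint's range is limited). The gripper opens to 85 mm and grips with 20 to 120 N. Pads are 22 mm wide; open, the fingers measure 114 mm over their backs; the gripper's body (76 mm by 85 mm) begins 54 mm behind the grasp point. The pads swing forward as they close: fully open they stand 13 mm farther back than shut.
Start: joints at [-1.294, 0.048, 0.099, 1.622, 0, 1.443], TCP at [0.207, -0.483, 0.231] pointing down, gripper open.
Joint ranges: [-2.91, 2.91], [-0.99, 1.94], [-1.21, 1.42], [-2.12, 2.29], [-1.49, 1.47], [-3.14, 3.14]. Speed limits (rad/s): [2.79, 2.79, 3.14, 3.14, 3.14, 3.14].

### API

Orientations are given as a unit quaternion [x, y, z, w].
In Python, from cell import arm, viewer, order gives the robot as it stands.
- The arm moves only by the tool play_rows, never from a script. Its argument "series" is a list of rows, each a list of 3 entries, a list of its own where there are three numbers: the turn, a rotation vector about the tool's x, y, z in rad, then the shift along the tool's x, y, z in mm, then the closure, from -1 (fully open) to 1 (shut). In form: [[[ax, ay, az], [tx, ty, tz], claw], ...]. A call has 1 to 12 rows; each row shifts and turns the commanded pose from where the row before left it, along the tool's axes as they then stand; what a row does not reach is not made up. A row lasts 1/8 s, in which the tool goes at most 62.5 mm and 10.7 degrees, less where a joint would pass 70% of its speed; a pose out of reach is approached as far as the arm can. A call is refused whole if a number of a shift passes 62.5 or a number of a turn 0.188, either way. A call with a gripper value outside its range is refused whole. The fingers move at their own pace and stop on an object; the grip force is fixed at half the most. Time passes only in rows, so rows that do not move let the fingers close. It gives the time, the measured TCP pose, the force, the opening and the grip force at its end, in the units of the state.
- arm.sense(): the state, without advancing time (a new reading comes with each control period).
- viewer.capture(name): name is "scene" or "top"; returns the picture (384x512x3 uint8, red, green, blue); there is no depth.
- viewer.camera_info(name): a dict with "fx", "fy", "cx", "cy" (pixels), "D" ([k1, k2, p1, p2, k3] as OpenCV has them; the pictures are not rectified), "xyz" and "rotation" of the camera in the world. Camera axes: x right, y up, looking along -z (the intrinsics and any distortion apply to the point x, -y, -z); pixel columns grow to the right and rows downward; lengths in m; the calibration is good to about 2 mm. A picture is of the moment at which its call begins. camera_info takes no time and is no camera call.
- order.sign_off(): hands the job in; it is judged then, once.
The state is a dict: "time": time; "joint_positions": joint angles; "dq": joint speeds; "effort": joint torques, N m; "tool_pos": TCP position; "eef_rot": TCP orientation; "wrist_force": force on the tool from outside, world axes, zero at the start; "ft_torque": the same for the moment, N m; "finger_gap": finger opening in m; "finger_force": force on a finger pad.
Only numpy, scipy, OpenCV 4.12 (cv2) and the standard library are available. Lean on these libraries where they do the work, as an engineer would, in place of code of your own. Each camera call takes 0.05 s, during which the arm holds its last target. There are 200 camera calls.

### The job

Someone wants to look at the sample tube at eye height. Gently press the release button of the viewing stand's telescoping column until it is fully down, then take the black knob on the column with a light grip and pull the column up past its first stop to the second stop, the end of its travel, with the tube still hanging in its ring and without disturbing the things around. It sinks back if let go, so finish while still holding the column fully up.

Things in the scene. Friction and masses are not known exactly. Their poses are not given: they have to be found in the camera images.
- stand: Viewing stand, fixed: black base 120 (x) x 240 (y) x 20 mm; in its middle an upright square sleeve, 44 mm wide, top 130 mm above the table, from which the column rises; on its -y side a grey latch housing 50 (x) x 72 (y) mm, top at 95 mm, with the release button. Origin: centre of the underside, on the column's axis; z up. Turned up to 0.6 rad from facing the robot.
- carrier: Moving top of the column: 8 mm plate with a black upright round knob (28 mm across, 50 mm tall) and, 70 mm to its +y, a 50 mm ring plate holding the tube. Origin: plate's underside on the column's axis, 135 mm above the table when down; axes as the stand's. The fingers are clear of all if they close along x from above. Knob breaks if squeezed over 70 N a finger; 20 to 40 N is plenty.
- knob_grip (a point): Point on the knob's axis at a good grip height, 172 mm above the table when the column is down, 21 mm under the knob's top and 29 mm above the plate; it rises with the column. Axes as the stand's.
- column (a joint): Column's height, m: 0 down (at the start, locked until the button is down); 0.045 first stop, a spring click (about 10 N upward pull, weight included); 0.090 second stop, hard end of the travel. Elsewhere the pull is 3 to 6 N. Let go, it sinks back.
- button: Round flat black release button, 24 mm across, standing 12 mm out of its housing. Origin: centre of its top, on the latch housing, 65 mm to the -y of the column's axis (stand frame) and 107 mm above the table when up. It is pressed straight down.
- release (a joint): How far the release button is pressed, m: 0 up, 0.008 fully down. It moves at a little over 3 N, has a hard end, frees the column from about 0.0055 on, and stays where it is left (it does not spring back). The latch breaks above 60 N on the button.
- tube: Clear capped sample tube, 50 g or so, 29 mm across and 114 mm tall, cap 38 mm across and 14 mm tall, hanging by its cap loosely in the carrier's ring, 70 mm to the +y of the knob; top of the cap 157 mm above the table at first. Origin: its lowest point; z up along it.
- steel_cup: Bystander, loose: small open steel cup, 72 mm wide, 75 mm tall; behind the stand. Origin: centre of its underside.
- tub: Bystander, loose: low round white plastic tub with a lid, 90 mm wide, 60 mm tall; beside the stand, past the button housing. Origin: centre of its underside.
- marker: Bystander, loose: marker pen lying down, 130 mm long, 16 mm thick; in front of the stand. Origin: centre of its underside.
- flask: Bystander, loose: steel vacuum flask, 70 mm wide, 230 mm tall; to the right. Origin: centre of its underside.
- mug: Bystander, loose: white mug, 80 mm wide, 90 mm tall; to the left. Origin: centre of its underside.
There are look-alikes about, which are no part of the job. What is shaped like the tube but orange is not meant.

How it is judged:
By the outcome, as a careful person would: the job done as asked, in the order asked, and still so for the second after the job is handed in, while the arm keeps its last pose, push and grip.
It also fails if it takes over 40 s, if anything falls off the work surface, if the arm or the gripper's body presses on something with over 40 N, if the wrist force passes 120 N, or if a joint passes its speed limit or range.

## Working session

There is one attempt and no reset: what is moved stays moved. The work goes in short steps, Python scripts to look and compute and a tool call to move; the robot and the scene stay as the last step left them, time stands still between calls to the robot, and variables do not carry over. Pictures are saved under pics/ and viewed, at most 10 in all, crops included, and the job is handed in when it is done.

Besides the shell and the picture viewer there is one more tool, called in YAML: its name, and indented under it one key for each argument. play_rows: Moves the arm, as the interface text tells. Its arguments: {"type":"object","properties":{"series":{"type":"array"}},"required":["series"]}

```bash
mkdir -p pics
python3 - <<'E'
from cell import arm,viewer
import cv2
print(arm.tcp_to_grasp); s=arm.sense(); print(s)
for n in("scene","top"):
    im=viewer.capture(n); cv2.imwrite(f"pics/{n}0.png",cv2.resize(im[:,:,::-1],(800,600),interpolation=cv2.INTER_CUBIC)); cv2.imwrite(f"pics/{n}_raw.png",im[:,:,::-1]); print(n,viewer.camera_info(n))
E
```

```text
0.0187
{'time': 0.0, 'joint_positions': array([-1.29379911e+00,  4.87691446e-02,  9.75903390e-02,  1.62196951e+00,
        1.75396792e-05,  1.44299261e+00]), 'dq': array([-7.97930482e-04, -3.77736347e-04, -1.36879359e-03, -1.38983489e-03,
       -2.39182596e-03,  5.89735997e-05]), 'effort': array([-3.67762618e-05, -3.38780415e+01,  3.20017004e+01,  2.02186732e-02,
       -2.59487761e-04,  7.08835017e-06]), 'tool_pos': array([ 0.20659048, -0.48199293,  0.23010381]), 'eef_rot': array([ 9.79586181e-01,  2.01021222e-01, -7.88984428e-05, -1.17337567e-03]), 'wrist_force': array([0.45508194, 0.26973871, 1.05027088]), 'ft_torque': array([ 0.04866866, -0.03873966, -0.04326746]), 'finger_force': 0.0, 'finger_gap': 0.0853079500886373}
scene {'fx': 380.76361819751696, 'fy': 380.76361819751696, 'cx': 252.51638505512645, 'cy': 188.89222620751443, 'D': array([-0.11332603,  0.        ,  0.        ,  0.        ,  0.        ]), 'xyz': array([1.15239055, 0.71061538, 0.78706169]), 'rotation': array([0.15513098, 0.43050082, 0.83946163, 0.29309998])}
top {'fx': 384.7423444846016, 'fy': 384.7423444846016, 'cx': 260.1791561187648, 'cy': 181.30769040872627, 'D': array([0.04554232, 0.        , 0.        , 0.        , 0.        ]), 'xyz': array([3.51413734e-01, 5.64523002e-04, 1.27281836e+00]), 'rotation': array([-0.07498263,  0.07399979,  0.71873882, -0.68725261])}
```

View pics/scene0.png

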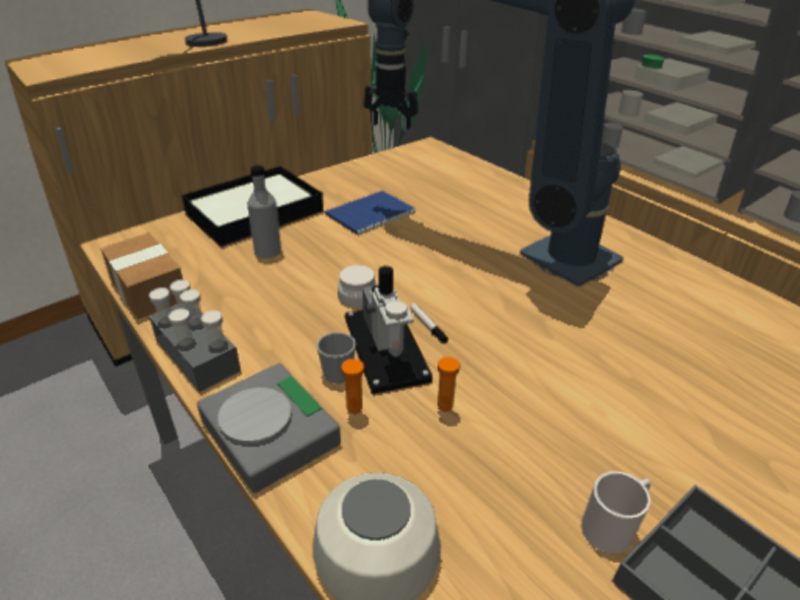

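View pics/top0.png

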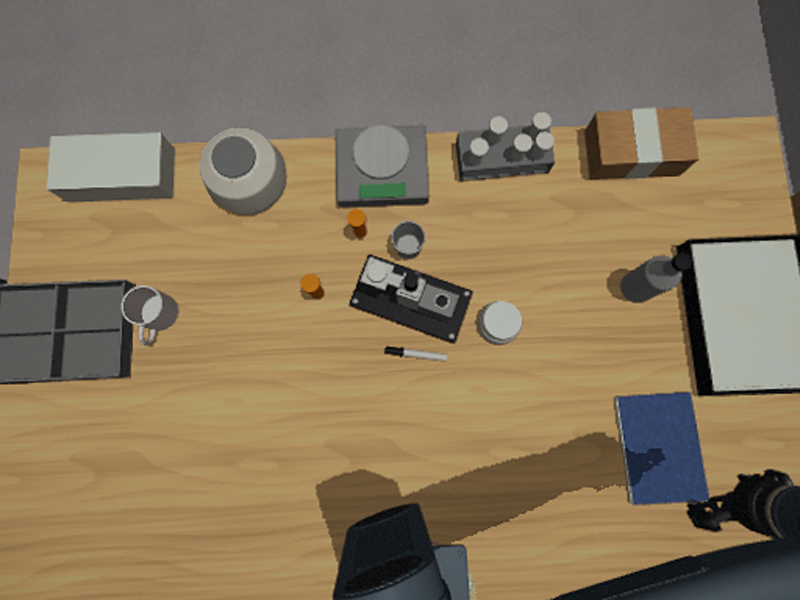

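The scene picture shows the stand (knob about (386,275), white tube cap (397,310)), with orange look-alikes at (352,370) and (448,368). In the top picture:
- stand base corners: about (370,256), (471,290), (454,341), (350,304)
- knob: (411,283)
- button: (443,301)
- white tube cap: (378,270)
- orange tubes: (357,220) and (311,285)

Candidates for knob and button are the black round at (411,283) and the dark disc in grey at (443,301). The disc on the side away from the tube is the button, and the tall one in the middle is the knob. I'll check this in one crop.

```bash
cat > h.py <<'E'
import numpy as np,cv2
from scipy.spatial.transform import Rotation as R
from scipy.optimize import least_squares
from cell import arm,viewer
def cam(n):
    i=viewer.camera_info(n); K=np.array([[i['fx'],0,i['cx']],[0,i['fy'],i['cy']],[0,0,1]])
    return K,i['D'],i['xyz'],R.from_quat(i['rotation']).as_matrix()@np.diag([1,-1,-1])
def ray(n,uv,z):
    K,D,c,M=cam(n); p=cv2.undistortPoints(np.array(uv,float).reshape(-1,1,2),K,D)[:,0]
    d=np.c_[p,np.ones(len(p))]@M.T; return c+d*((z-c[2])/d[:,2])[:,None]
def proj(n,P):
    K,D,c,M=cam(n); r=cv2.Rodrigues(M.T)[0]; return cv2.projectPoints(np.array(P,float),r,-M.T@c,K,D)[0][:,0]
E
python3 - <<'E'
from h import *
a=cv2.imread('pics/top_raw.png')[155:225,215:315]; b=cv2.imread('pics/scene_raw.png')[165:255,205:285]
a=cv2.resize(a,(800,560),interpolation=cv2.INTER_CUBIC)
cv2.imwrite('pics/crop.png',a)
u=np.array([(370,256),(471,290),(454,341),(350,304)])*.64
P=ray('top',u,.02);print(P)
for n,p,z in(('knob',(411,276),.193),('button',(443,300),.107),('cap',(378,270),.157)): print(n,ray('top',[np.array(p)*.64],z))
print('knob scene',ray('scene',[np.array((386,268))*.64],.193),'cap',ray('scene',[np.array((397,306))*.64],.157))
E
```

```text
[[ 0.68343016  0.07222448  0.02      ]
 [ 0.59906478 -0.13980874  0.02      ]
 [ 0.49235535 -0.09716255  0.02      ]
 [ 0.58050442  0.11779634  0.02      ]]
knob [[ 0.59611911 -0.01191997  0.193     ]]
button [[ 0.56429815 -0.07368437  0.107     ]]
cap [[0.6188634 0.0500128 0.157    ]]
knob scene [[ 0.58696918 -0.01175062  0.193     ]] cap [[0.61382    0.05423169 0.157     ]]
```

View pics/crop.png

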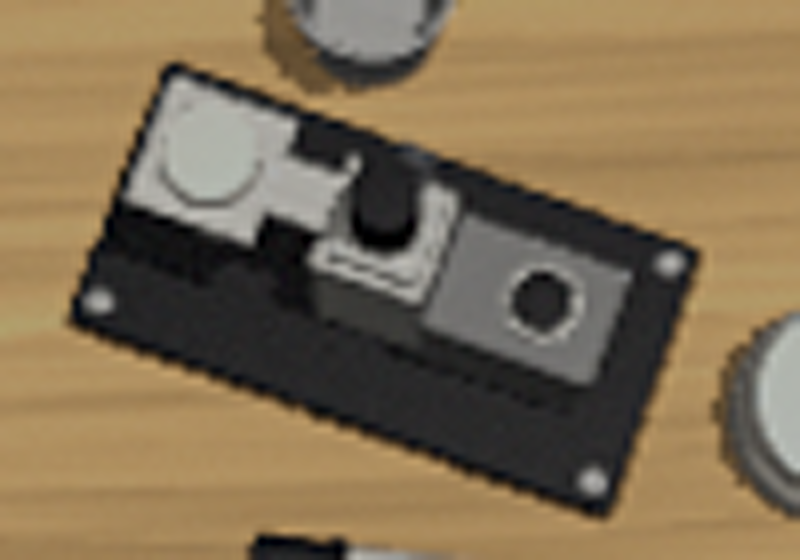

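The crop confirms it: the button is the black disc in the grey housing at (541,300), the knob is upright at the middle (385,200), and the tube cap is at (210,152). Next I'll fit the stand pose.

Run:
```python
from h import *
c=np.array([(172,65),(700,250),(605,515),(72,320),(541,300),(211,150)])/8+np.array([215,155])-.5*0
M=np.array([(.06,.12,.02),(.06,-.12,.02),(-.06,-.12,.02),(-.06,.12,.02),(0,-.065,.107),(0,.07,.157)])
s2=np.array([(397,307)])*.64
def W(p,m): return R.from_euler('z',p[2]).apply(m)+[p[0],p[1],0]
f=lambda p: np.r_[(proj('top',W(p,M))-c).ravel(),(proj('scene',W(p,M[5:]))-s2).ravel()]
s=least_squares(f,[.585,-.012,-.35],loss='soft_l1'); p=s.x; print(p,f(p).reshape(-1,2).round(1))
print('button',W(p,M[4]),'cap',W(p,M[5]))
np.save('p.npy',p)
st=arm.sense(); T=R.from_quat(st['eef_rot']); print(T.as_matrix().round(3))
print('tool y angle', np.degrees(np.arctan2(*T.as_matrix()[[1,0],1])))
```

```text
[ 0.58798687 -0.01144147 -0.39706486] [[-0.9 -1. ]
 [ 0.6 -0.1]
 [ 0.6  0.7]
 [-1.4  0.1]
 [ 0.2 -0. ]
 [-0.5  0.3]
 [-0.6 -0.7]]
button [ 0.56285051 -0.07138447  0.107     ] cap [0.6150568  0.05311253 0.157     ]
[[ 0.919  0.394 -0.001]
 [ 0.394 -0.919  0.002]
 [ 0.    -0.002 -1.   ]]
tool y angle -66.80682538637465
```

play_rows:
  series:
    - [[0,0,0],[40.8,-19.8,0],1]
    - [[0,0,0],[40.8,-19.8,0],1]
    - [[0,0,0],[40.8,-19.8,0],1]
    - [[0,0,0],[40.8,-19.8,0],1]
    - [[0,0,0],[40.8,-19.8,0],1]
    - [[0,0,0],[40.8,-19.8,0],1]
    - [[0,0,0],[40.8,-19.8,0],1]
    - [[0,0,0],[40.8,-19.8,0],1]
    - [[0,0,0],[40.8,-19.8,0],1]
    - [[0,0,0],[40.8,-19.8,0],1]
    - [[0,0,0],[40.8,-19.8,0],1]
    - [[0,0,0],[40.8,-19.8,0],1]

```text
time: 1.6
tool_pos: [0.5638, -0.07, 0.2306]
eef_rot: [0.98, 0.201, -0.001, -0.0]
wrist_force: [0.9, -0.6, -0.2]
finger_gap: 0.0
finger_force: 0.0
```

play_rows:
  series:
    - [[0,0,-0.154],[0,0,0],1]
    - [[0,0,-0.154],[0,0,0],1]
    - [[0,0,-0.154],[0,0,0],1]
    - [[0,0,-0.154],[0,0,0],1]
    - [[0,0,-0.154],[0,0,0],1]
    - [[0,0,0],[0,0,0],1]
    - [[0,0,0],[0,0,0],1]

```text
time: 2.48
tool_pos: [0.5631, -0.0713, 0.2309]
eef_rot: [0.833, 0.553, -0.0, -0.0]
wrist_force: [0.2, -0.8, -0.4]
finger_gap: 0.0003
finger_force: 0.0
```

```bash
cat >> h.py <<'E'
def to(P,s=None):
    s=s or arm.sense(); return (R.from_quat(s['eef_rot']).inv().apply(np.array(P)-s['tool_pos'])*1000).round(1)
E
python3 - <<'E'
from h import *
s=arm.sense(); m=R.from_quat(s['eef_rot']).as_matrix()
print(s['tool_pos'],m.round(3),np.arctan2(m[1,1],m[0,1]),s['finger_gap'],s['wrist_force'])
p=np.load('p.npy'); print(to([.56285,-.07138,.125],s))
for n in('top','scene'):
    im=viewer.capture(n); cv2.imwrite(f'pics/{n}_1.png',im[:,:,::-1])
a=cv2.imread('pics/top_1.png')[140:240,205:325]; b=cv2.imread('pics/scene_1.png')[120:260,190:300]
a=cv2.resize(a,(480,400),interpolation=cv2.INTER_CUBIC); b=cv2.resize(b,(314,400),interpolation=cv2.INTER_CUBIC)
cv2.imwrite('pics/c1.png',np.hstack([a,b]))
E
```

```text
[ 0.56305084 -0.07132631  0.23094958] [[ 0.388  0.922 -0.001]
 [ 0.922 -0.388  0.   ]
 [-0.    -0.001 -1.   ]] -0.39820302911618727 0.00030798785864326106 [ 0.18383567 -0.81249568 -0.37863489]
[-1.000e-01 -1.000e-01  1.059e+02]
```

View pics/c1.png

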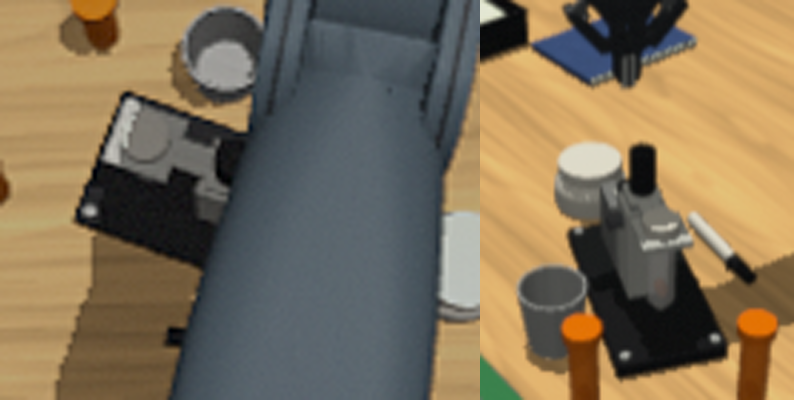

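The left half shows the arm over the button, which it hides. The right half shows the closed fingers above the stand at about (628,70), with the knob at (642,165) undisturbed. I'm descending next to the knob, 3 mm to its far side.

play_rows:
  series:
    - [[0,0,0],[-3,0,25],1]
    - [[0,0,0],[0,0,25],1]
    - [[0,0,0],[0,0,25],1]
    - [[0,0,0],[0,0,20],1]
    - [[0,0,0],[0,0,12],1]
    - [[0,0,0],[0,0,5],1]
    - [[0,0,0],[0,0,0],1]
    - [[0,0,0],[0,0,0],1]

```text
time: 3.58
tool_pos: [0.5627, -0.0743, 0.1204]
eef_rot: [0.832, 0.554, 0.001, 0.001]
wrist_force: [0.1, -0.3, 0.9]
finger_gap: -0.0001
finger_force: 0.0
```

play_rows:
  series:
    - [[0,0,0],[0,0,3],1]
    - [[0,0,0],[0,0,3],1]
    - [[0,0,0],[0,0,3],1]
    - [[0,0,0],[0,0,2],1]
    - [[0,0,0],[0,0,0],1]

```text
time: 4.2
tool_pos: [0.5618, -0.0741, 0.1079]
eef_rot: [0.832, 0.554, -0.0, -0.0]
wrist_force: [-0.5, -0.3, -0.0]
finger_gap: 0.0003
finger_force: 0.0
```

play_rows:
  series:
    - [[0,0,0],[0,0,2],1]
    - [[0,0,0],[0,0,2],1]
    - [[0,0,0],[0,0,0],1]

```text
time: 4.58
tool_pos: [0.5622, -0.0742, 0.1046]
eef_rot: [0.832, 0.554, 0.0, 0.0]
wrist_force: [-0.5, -0.7, 2.3]
finger_gap: 0.0001
finger_force: 1.1
```

play_rows:
  series:
    - [[0,0,0],[0,0,1.5],1]
    - [[0,0,0],[0,0,1.5],1]
    - [[0,0,0],[0,0,0],1]

```text
time: 4.95
tool_pos: [0.5622, -0.0742, 0.1012]
eef_rot: [0.832, 0.554, 0.0, 0.0]
wrist_force: [0.1, 0.2, 1.6]
finger_gap: 0.0001
finger_force: 1.0
```

play_rows:
  series:
    - [[0,0,0],[0,0,1],1]
    - [[0,0,0],[0,0,0],1]

```text
time: 5.2
tool_pos: [0.5622, -0.0742, 0.1003]
eef_rot: [0.832, 0.554, 0.0, 0.0]
wrist_force: [0.2, 0.4, 1.8]
finger_gap: -0.0001
finger_force: 1.1
```

play_rows:
  series:
    - [[0,0,0],[0,0,1],1]
    - [[0,0,0],[0,0,0],1]

```text
time: 5.45
tool_pos: [0.5622, -0.0741, 0.0993]
eef_rot: [0.832, 0.554, 0.0, 0.0]
wrist_force: [-0.3, 0.4, 2.8]
finger_gap: 0.0
finger_force: 1.1
```

play_rows:
  series:
    - [[0,0,0],[0,0,0.7],1]
    - [[0,0,0],[0,0,0],1]

```text
time: 5.7
tool_pos: [0.5622, -0.0741, 0.0991]
eef_rot: [0.832, 0.554, 0.0, 0.0]
wrist_force: [0.1, -0.5, 4.9]
finger_gap: -0.0
finger_force: 2.3
```

play_rows:
  series:
    - [[0,0,0],[0,0,0.7],1]
    - [[0,0,0],[0,0,0],1]

```text
time: 5.95
tool_pos: [0.5623, -0.0742, 0.099]
eef_rot: [0.832, 0.554, 0.0, 0.0]
wrist_force: [-0.7, -0.3, 6.7]
finger_gap: 0.0001
finger_force: 3.5
```

play_rows:
  series:
    - [[0,0,0],[0,0,0.8],1]
    - [[0,0,0],[0,0,0],1]

```text
time: 6.2
tool_pos: [0.5623, -0.0742, 0.099]
eef_rot: [0.832, 0.554, 0.0, 0.001]
wrist_force: [-2.2, 0.8, 9.3]
finger_gap: 0.0002
finger_force: 4.8
```

The button is at its hard end: z holds at 0.099 while the force rises to 9 N. I'm retreating up, then moving over the knob with the gripper opening.

play_rows:
  series:
    - [[0,0,0],[0,0,-10],1]
    - [[0,0,0],[0,0,-25],1]
    - [[0,0,0],[0,0,-35],1]
    - [[0,0,0],[0,0,-35],1]
    - [[0,0,0],[0,0,-29],1]
    - [[0,0,0],[18,0,0],-1]
    - [[0,0,0],[25,0,0],-1]
    - [[0,0,0],[25,0,0],-1]
    - [[0,0,0],[0,0,0],-1]
    - [[0,0,0],[0,0,0],-1]

```text
time: 7.45
tool_pos: [0.5876, -0.0111, 0.2296]
eef_rot: [0.832, 0.554, -0.001, -0.001]
wrist_force: [0.6, -0.5, -0.2]
finger_gap: 0.0846
finger_force: 0.0
```

Run:
```python
from h import *
s=arm.sense(); p=np.load('p.npy'); print(s['tool_pos'],s['finger_gap'],to([p[0],p[1],.1533],s))
im=viewer.capture('scene')[100:250,190:310,::-1]
cv2.imwrite('pics/c2.png',cv2.resize(im,(480,600),interpolation=cv2.INTER_CUBIC))
print((proj('scene',[[p[0],p[1],.193],[p[0],p[1],.172]])-[190,100])*4)
```

```text
[ 0.58763492 -0.0111008   0.22955511] 0.0846218072850525 [-0.1  0.7 76.3]
[[227.30748624 286.74081348]
 [227.32161827 311.08302232]]
```

View pics/c2.png

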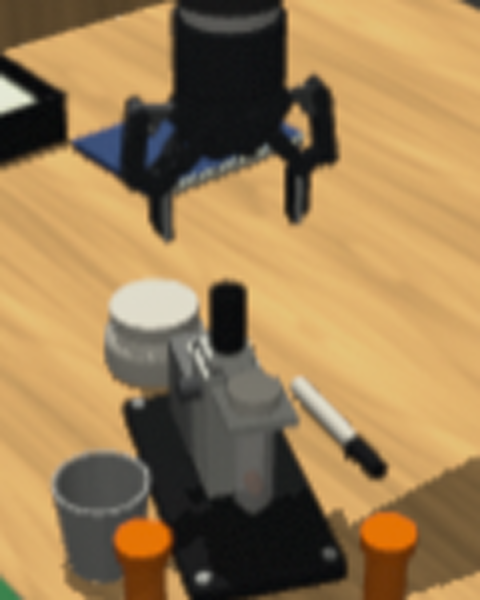

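The picture shows the open fingers straddling above the knob, whose top at (228,288) matches the predicted (227,287). The tube is still in its ring. I'm descending and closing in part.

play_rows:
  series:
    - [[0,0,0],[0,0.5,15],-1]
    - [[0,0,0],[0,0,20],-1]
    - [[0,0,0],[0,0,20],-1]
    - [[0,0,0],[0,0,13],-1]
    - [[0,0,0],[0,0,8],-1]
    - [[0,0,0],[0,0,0],-0.2]
    - [[0,0,0],[0,0,0],0.15]
    - [[0,0,0],[0,0,0],0.15]
    - [[0,0,0],[0,0,0],0.15]

```text
time: 8.62
tool_pos: [0.5891, -0.0116, 0.1558]
eef_rot: [0.832, 0.554, 0.0, 0.0]
wrist_force: [0.9, 0.0, -0.1]
finger_gap: 0.0366
finger_force: 0.0
```

play_rows:
  series:
    - [[0,0,0],[0,0,0],0.25]
    - [[0,0,0],[0,0,0],0.3]
    - [[0,0,0],[0,0,0],0.34]
    - [[0,0,0],[0,0,0],0.34]

```text
time: 9.12
tool_pos: [0.5891, -0.0117, 0.1552]
eef_rot: [0.832, 0.554, 0.0, 0.0]
wrist_force: [0.8, -0.4, -0.3]
finger_gap: 0.0283
finger_force: 0.6
```

play_rows:
  series:
    - [[0,0,0],[0,0,0],0.36]
    - [[0,0,0],[0,0,0],0.36]

```text
time: 9.38
tool_pos: [0.5891, -0.0117, 0.1553]
eef_rot: [0.832, 0.554, 0.0, 0.0]
wrist_force: [1.5, -2.1, 0.7]
finger_gap: 0.0274
finger_force: 13.7
```

play_rows:
  series:
    - [[0,0,0],[0,0,0],0.4]
    - [[0,0,0],[0,0,0],0.4]

```text
time: 9.62
tool_pos: [0.5891, -0.0117, 0.1554]
eef_rot: [0.832, 0.554, 0.0, 0.0]
wrist_force: [1.6, -1.6, 1.0]
finger_gap: 0.0269
finger_force: 52.6
```

play_rows:
  series:
    - [[0,0,0],[0,0,0],0.377]
    - [[0,0,0],[0,0,0],0.377]

```text
time: 9.88
tool_pos: [0.5891, -0.0117, 0.1554]
eef_rot: [0.832, 0.554, 0.0, 0.0]
wrist_force: [2.2, -1.5, 1.4]
finger_gap: 0.0264
finger_force: 48.6
```

play_rows:
  series:
    - [[0,0,0],[0,0,-3],0.377]
    - [[0,0,0],[0,0,-4],0.377]
    - [[0,0,0],[0,0,-4],0.377]
    - [[0,0,0],[0,0,-4],0.377]
    - [[0,0,0],[0,0,0],0.377]

```text
time: 10.5
tool_pos: [0.589, -0.0117, 0.1696]
eef_rot: [0.832, 0.554, 0.0, 0.0]
wrist_force: [4.4, -2.3, -2.3]
finger_gap: 0.0269
finger_force: 48.4
```

The column is moving. I'm easing the grip a little before going on.

play_rows:
  series:
    - [[0,0,0],[0,0,0],0.366]
    - [[0,0,0],[0,0,0],0.366]

```text
time: 10.75
tool_pos: [0.5891, -0.0117, 0.1696]
eef_rot: [0.832, 0.554, 0.0, 0.0]
wrist_force: [5.3, -2.8, -3.1]
finger_gap: 0.0272
finger_force: 29.9
```

play_rows:
  series:
    - [[0,0,0],[0,0.7,-4],0.366]
    - [[0,0,0],[0,0.7,-4],0.366]
    - [[0,0,0],[0,0,-4],0.366]
    - [[0,0,0],[0,0,-4],0.366]
    - [[0,0,0],[0,0,-4],0.366]
    - [[0,0,0],[0,0,-4],0.366]
    - [[0,0,0],[0,0,0],0.366]

```text
time: 11.62
tool_pos: [0.5891, -0.0117, 0.1942]
eef_rot: [0.832, 0.554, -0.001, -0.001]
wrist_force: [-3.6, 1.2, -3.1]
finger_gap: 0.0276
finger_force: 29.9
```

play_rows:
  series:
    - [[0,0,0],[0,0,-3],0.366]
    - [[0,0,0],[0,0,-3],0.366]
    - [[0,0,0],[0,0,0],0.366]

```text
time: 12.0
tool_pos: [0.5891, -0.0117, 0.1979]
eef_rot: [0.832, 0.554, -0.001, -0.002]
wrist_force: [-1.1, 2.5, -10.2]
finger_gap: 0.0274
finger_force: 29.4
```

play_rows:
  series:
    - [[0,0,0],[0,-0.3,-2],0.366]
    - [[0,0,0],[0,0,-2],0.366]
    - [[0,0,0],[0,0,0],0.366]

```text
time: 12.38
tool_pos: [0.5892, -0.0117, 0.2073]
eef_rot: [0.832, 0.554, 0.001, 0.0]
wrist_force: [-5.2, 3.1, -3.4]
finger_gap: 0.0272
finger_force: 29.9
```

play_rows:
  series:
    - [[0,0,0],[0,0,-2],0.366]
    - [[0,0,0],[0,0,-2],0.366]
    - [[0,0,0],[0,0,0],0.366]

```text
time: 12.75
tool_pos: [0.5892, -0.0118, 0.2115]
eef_rot: [0.832, 0.554, 0.001, 0.001]
wrist_force: [-5.3, 2.3, -3.3]
finger_gap: 0.0276
finger_force: 30.0
```

Past the first stop, going on to about 85 mm.

play_rows:
  series:
    - [[0,0,0],[0,-0.5,-4],0.366]
    - [[0,0,0],[0,0,-4],0.366]
    - [[0,0,0],[0,0,-4],0.366]
    - [[0,0,0],[0,0,-4],0.366]
    - [[0,0,0],[0,0,-4],0.366]
    - [[0,0,0],[0,0,-4],0.366]
    - [[0,0,0],[0,0,-4],0.366]
    - [[0,0,0],[0,0,0],0.366]

```text
time: 13.75
tool_pos: [0.5892, -0.0117, 0.2379]
eef_rot: [0.832, 0.554, 0.0, 0.0]
wrist_force: [-5.5, 2.3, -2.1]
finger_gap: 0.0269
finger_force: 30.0
```

play_rows:
  series:
    - [[0,0,0],[0,0,-2],0.366]
    - [[0,0,0],[0,0,-2],0.366]
    - [[0,0,0],[0,0,-2],0.366]
    - [[0,0,0],[0,0,0],0.366]

```text
time: 14.25
tool_pos: [0.5892, -0.0118, 0.2437]
eef_rot: [0.832, 0.554, 0.0, 0.0]
wrist_force: [-5.1, 3.6, -3.9]
finger_gap: 0.0269
finger_force: 29.9
```

play_rows:
  series:
    - [[0,0,0],[0,0,-1.5],0.366]
    - [[0,0,0],[0,0,-1.5],0.366]
    - [[0,0,0],[0,0,0],0.366]

```text
time: 14.62
tool_pos: [0.5891, -0.0118, 0.2454]
eef_rot: [0.832, 0.554, -0.0, -0.0]
wrist_force: [-4.4, 3.1, -5.6]
finger_gap: 0.0276
finger_force: 29.7
```

play_rows:
  series:
    - [[0,0,0],[0,0,-1],0.366]
    - [[0,0,0],[0,0,0],0.366]

```text
time: 14.88
tool_pos: [0.5891, -0.0117, 0.2455]
eef_rot: [0.832, 0.554, -0.0, -0.0]
wrist_force: [-3.1, 2.9, -9.5]
finger_gap: 0.0272
finger_force: 29.5
```

play_rows:
  series:
    - [[0,0,0],[0,0,-0.5],0.366]
    - [[0,0,0],[0,0,0],0.366]
    - [[0,0,0],[0,0,0],0.366]
    - [[0,0,0],[0,0,0],0.366]
    - [[0,0,0],[0,0,0],0.366]
    - [[0,0,0],[0,0,0],0.366]
    - [[0,0,0],[0,0,0],0.366]
    - [[0,0,0],[0,0,0],0.366]

```text
time: 15.88
tool_pos: [0.5891, -0.0118, 0.2456]
eef_rot: [0.832, 0.554, -0.001, -0.001]
wrist_force: [-1.1, 3.0, -20.4]
finger_gap: 0.0272
finger_force: 28.6
```

Run:
```python
from h import *
s=arm.sense(); print(s['tool_pos'],s['wrist_force'])
im=viewer.capture('scene')[100:250,190:310,::-1]
cv2.imwrite('pics/c3.png',cv2.resize(im,(480,600),interpolation=cv2.INTER_CUBIC))
p=np.load('p.npy'); w=R.from_euler('z',p[2]).apply([[0,.07,.247],[-.025,.095,.233]])+[p[0],p[1],0]
print((proj('scene',w)-[190,100])*4)
```

```text
[ 0.58908851 -0.01175192  0.24558811] [ -1.08028417   3.02723871 -20.4200401 ]
[[255.22415701 273.72992354]
 [302.19377263 306.11977337]]
```

View pics/c3.png

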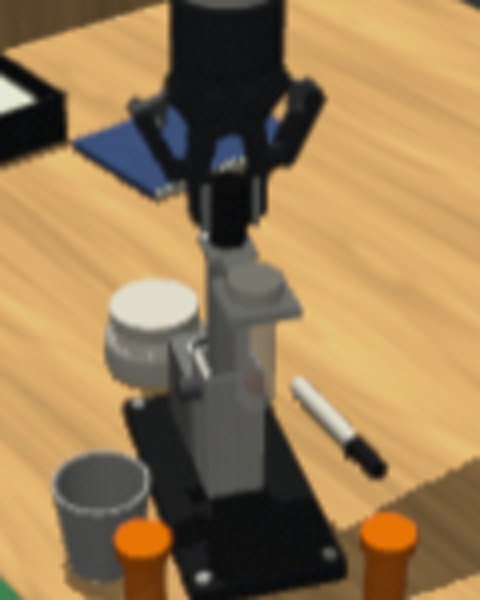

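The picture shows the column fully up: the cap at (255,275) matches the predicted (255,274), the tube hangs in its ring, and the surroundings are untouched. The upward force has crept to 20 N, so I'm easing the command slightly and checking it is steady.

play_rows:
  series:
    - [[0,0,0],[0,0,0.8],0.366]
    - [[0,0,0],[0,0,0],0.366]
    - [[0,0,0],[0,0,0],0.366]
    - [[0,0,0],[0,0,0],0.366]

```text
time: 16.42
tool_pos: [0.5891, -0.0118, 0.2456]
eef_rot: [0.832, 0.554, -0.0, -0.0]
wrist_force: [-2.1, 2.7, -20.4]
finger_gap: 0.027
finger_force: 28.5
```

play_rows:
  series:
    - [[0,0,0],[0,0,0],0.366]
    - [[0,0,0],[0,0,0],0.366]
    - [[0,0,0],[0,0,0],0.366]
    - [[0,0,0],[0,0,0],0.366]
    - [[0,0,0],[0,0,0],0.366]
    - [[0,0,0],[0,0,0],0.366]
    - [[0,0,0],[0,0,0],0.366]
    - [[0,0,0],[0,0,0],0.366]

```text
time: 17.42
tool_pos: [0.5891, -0.0118, 0.2456]
eef_rot: [0.832, 0.554, -0.0, -0.0]
wrist_force: [-2.3, 1.7, -21.9]
finger_gap: 0.0271
finger_force: 28.4
```

It's steady, with no slip over a second.

```bash
python3 -c "
from cell import order
print(order.sign_off())"
```

```text
the job is handed in; nothing more can be done
None
```

The job is handed in: I pressed the release button fully down and pulled the column past its first stop to the second; the arm is still holding the knob at about 29 N a finger (it briefly read 53 N while closing), the tube hangs in its ring, and everything in my last close-up is undisturbed (the flask and mug were out of frame).

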